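# Unlatch the whetstone case and open its lid

### The job

Get the whetstone case ready for sharpening: flip the over-centre toggle latch on its front open, then lift the lid and leave both standing wide open, the lid close to upright. Leave the other things on the bench where they are.

Things in the scene. Friction and masses are not known exactly. Their poses are not given: they have to be found in the camera images.
- case: plywood case screwed to the bench, 150 mm deep (its x), 250 mm wide (its y), 130 mm high plus a 25 mm lid. Origin: centre of its underside on the bench; x points from the latch side to the hinge side, z up. Its front (latch) face is the plane x = -75 mm of its frame
- latch_tip (a point): centre of the round steel roll at the free end of the latch lever, where to take it: 28 mm long along the case's y, 14 mm thick; it can be pinched across y from in front and above (keep the hand upright or tilted back so that its body clears the lid; the roll stands 64 mm in front of the face) and pivots between the fingers, or hooked from below. The lever behind it is 26 mm wide
- latch_pivot (a point): axis of the latch lever, along the case's y, 16 mm in front of the front face and 114 mm up. The latched tip lies 48 mm in front of it and 40 mm below it (62 mm away), so 74 mm up
- latch (a joint): angle of the latch lever: 0 latched (tip down and out), grows as the tip swings outward (away from the case) and up about the pivot, to its stop at 1.6 rad (tip out and up). Over-centre: it resists with about 0.4 N m (7 N at the tip) up to dead centre near 0.3 rad, then its spring helps it open; it stays open. Its bail holds the lid down until about 0.9 rad and is clear of the lid above 1.0 rad
- lid_knob (a point): centre of the turned wooden knob on the lid: 32 mm across at its thickest, which is 28 mm above the lid's top (42 mm high in all), in the middle of the width and 27 mm behind the front edge; it can be pinched across the case's y from above and pivots between the fingers
- lid_hinge (a point): middle of the lid's hinge axis, along the case's y, on the back top edge of the case, 130 mm up. The shut lid's knob lies 123 mm in front of it and 53 mm above it
- lid (a joint): lid angle: 0 shut, grows as the front edge rises and goes back, to a stop at 1.75 rad; 1.57 is upright. The hinge is stiff (about 0.4 N m) and the lid stays where it is left; lifting takes about 5 N at the knob
- sanding_block: bystander: cork sanding block, 57x87x29 mm, loose on the bench, origin under its centre
- masking_tape: bystander: roll of masking tape, 100x98x25 mm, loose on the bench, origin under its centre
- wax_pot: bystander: wax pot, 90x90x32 mm, loose on the bench, origin under its centre

How it is judged:
By the outcome, as a careful person would: the job done as asked, in the order asked, and still so for the second after the job is handed in, with the robot touching nothing.
It also fails if it takes over 54 s, if anything falls off the work surface, if the arm or the gripper's body presses on something with over 40 N, if the wrist force passes 120 N, or if a joint passes its speed limit or range.

### The arm

A 7-joint arm with a two-finger parallel gripper is mounted at the origin on a cart in front of the work surface, level with it; the furniture and walls round the work are solid. World frame = base frame: x ahead of the robot, y to its left, z up, the work surface at z = 0. Lengths are in m, angles in rad, forces in N, time in s.
With the tool pointing down it reaches from about 0.4 to 0.85 m from the base axis. Payload 4.5 kg.
Tool frame: the origin (TCP) lies at the centre of the arm's flange, where the gripper is bolted on; the fingertips stand 166 mm ahead of it and the grasp point (between the pads) lies 147 mm ahead of it; z points along the fingers, y is the direction in which the jaws open and shut (so a half turn about z gives the same grasp; the last joint's range is limited). The gripper opens to 88 mm and grips with 3 to 60 N. Pads are 18 mm wide; open, the fingers measure 123 mm over their backs; the gripper's body (75 mm by 187 mm) begins 45 mm behind the grasp point.
Start: joints at [-1.221, 0.689, -0.195, 1.565, 0.157, 0.902, -0.215], TCP at [0.194, 0.594, 0.405] pointing down, gripper open.
Joint ranges: [-3.01, 3.01], [-0.46, 2.08], [-1.47, 1.51], [0.13, 2.56], [-1, 4.14], [0.04, 2.09], [-2.66, 2.66]. Speed limits (rad/s): [2.57, 2.57, 3.14, 3.14, 3.14, 3.14, 3.14].

### API

Orientations are given as [roll, pitch, yaw] about the fixed x, y, z axes, in that order (R = Rz(yaw) Ry(pitch) Rx(roll)).
In Python, from rig import arm gives the robot as it stands. The module is installed in compiled form; this text tells all that it offers.
- The arm moves only by the tool play_rows, never from a script. Its argument "series" is a list of rows, each an object with "linear": the shift along the tool's x, y, z in units of 25 mm (1.0 is 25 mm), a list of three; "yaw": the turn about the tool's z in units of 6 degrees (1.0 is 6 degrees). In form: [{"linear": [tx, ty, tz], "yaw": yaw}, ...]. A call has exactly 5 rows; each row is the pose to reach, as a shift and turn from the pose commanded when the call began, along the tool's axes at that moment; what a row does not reach only later rows make up. A row lasts 1/12 s, in which the tool goes at most 41.7 mm and 7.16 degrees, less where a joint would pass 70% of its speed; a pose out of reach is approached as far as the arm can. A call with a gripper value outside its range is refused whole. "gripper" is the closure, from -1 (fully open) to 1 (shut), so that 0 is half open, set as the call begins (left out, the last holds). The fingers move at their own pace and stop on an object; the grip force is fixed at half the most. Time passes only in rows, so rows that repeat a pose let the fingers close, or fill a call up. It gives the time, the measured TCP pose, the force and the opening at its end, in the units of the state.
- arm.sense(): the state, without advancing time (a new reading comes with each control period).
- arm.camera(name): name is "scene" or "top" or "wrist"; returns the picture (420x560x3 uint8, red, green, blue); there is no depth.
- arm.camera_info(name): a dict with "camera_matrix" (3x3 intrinsics, pixels), "origin" and "orientation" of the camera in the world. Camera axes: x right, y down, z forward; pixel columns grow to the right and rows downward; lengths in m; the calibration is good to about 2 mm. A picture is of the moment at which its call begins: read the wrist's pose just before it. camera_info takes no time and is no camera call; for the wrist camera it gives the pose at the moment of the call.
- arm.sign_off(): hands the job in, once; it reports no verdict.
The state is a dict: "clock": time; "q": joint angles; "joint_velocities": joint speeds; "joint_torque": joint torques, N m; "tcp_pos": TCP position; "orientation": TCP orientation; "force": force on the tool from outside, world axes, zero at the start; "torque": the same for the moment, N m; "width": finger opening in m.
Only numpy, scipy, OpenCV 4.12 (cv2) and the standard library are available. Lean on these libraries where they do the work, as an engineer would, in place of code of your own. Each camera call takes 0.05 s, during which the arm holds its last target.

## Working session

There is one attempt and no reset: what is moved stays moved. The work goes in short steps, Python scripts to look and compute and a tool call to move; the robot and the scene stay as the last step left them, time stands still between calls to the robot, and variables do not carry over. Pictures are saved under pics/ and viewed, and the job is handed in when it is done.

Besides the shell and the picture viewer there is one more tool, called after "Call:" by a JSON object that holds its "name" and its "arguments". play_rows: Moves the arm, as the interface text tells. Its arguments: {"type":"object","properties":{"series":{"type":"array"},"gripper":{"type":"number"}},"required":["series"]}

```bash
mkdir -p pics
cat > h.py <<'E'
from rig import arm
import numpy as np, cv2
from scipy.spatial.transform import Rotation as R
def snap(n,f):
    i=arm.camera_info(n); im=arm.camera(n); cv2.imwrite('pics/'+f,cv2.cvtColor(im,cv2.COLOR_RGB2BGR)); return im,i
def rot(i):
    o=np.array(i['orientation'],float)
    return o if o.shape==(3,3) else R.from_euler('xyz',o).as_matrix()
def plane(i,u,v,z):
    d=rot(i)@np.linalg.inv(np.array(i['camera_matrix']))@np.array([u,v,1.]); o=np.array(i['origin'])
    return o+d*(z-o[2])/d[2]
def proj(i,p):
    c=np.array(i['camera_matrix'])@rot(i).T@(np.array(p)-np.array(i['origin'])); return c[:2]/c[2]
E
python3 - <<'E'
from h import *
for n in ['scene','top','wrist']:
    im,i=snap(n,n+'0.png'); print(n,i)
print(arm.sense())
E
```

```text
scene {'camera_matrix': array([[494.1611011 ,   0.        , 279.15850056],
       [  0.        , 494.1611011 , 209.78235782],
       [  0.        ,   0.        ,   1.        ]]), 'origin': array([ 0.10596544, -0.58463584,  1.0032632 ]), 'orientation': array([-2.457725  ,  0.01369246, -0.69628572])}
top {'camera_matrix': array([[389.91797857,   0.        , 282.06728271],
       [  0.        , 389.91797857, 209.07456195],
       [  0.        ,   0.        ,   1.        ]]), 'origin': array([ 0.46456438, -0.02410806,  1.22073358]), 'orientation': array([-3.0272068 ,  0.02055144, -1.5491611 ])}
wrist {'camera_matrix': array([[306.62987101,   0.        , 279.82329387],
       [  0.        , 306.62987101, 208.03854039],
       [  0.        ,   0.        ,   1.        ]]), 'origin': array([0.12035622, 0.61776509, 0.38367252]), 'orientation': array([2.83562380e+00, 3.54083505e-04, 1.25501198e+00])}
{'clock': 0.15, 'q': array([-1.22121249,  0.68976865, -0.19455294,  1.56605648,  0.15729876,
        0.90250053, -0.21511951]), 'joint_velocities': array([ 9.60833824e-05, -2.29445696e-03, -4.01566170e-04, -3.30254292e-03,
       -1.08650953e-04,  1.58511494e-03, -1.59595963e-03]), 'joint_torque': array([-1.39079370e-03, -5.27860844e+01, -1.26821179e+00, -1.53587079e+01,
       -5.24744857e-02,  3.94814357e-03,  1.38156165e-04]), 'tcp_pos': array([0.19403453, 0.59387048, 0.40412189]), 'orientation': array([-3.14025269e+00,  8.25589296e-05,  2.82586769e+00]), 'force': array([ 0.07021353, -0.05097286,  1.04957136]), 'torque': array([-0.04354789,  0.00031918, -0.04375665]), 'width': 0.08771026453849692}
```

View pics/scene0.png

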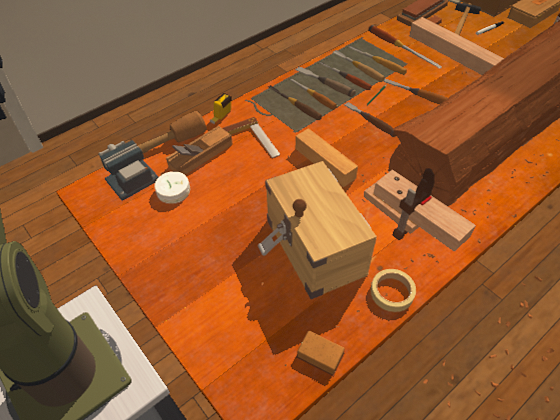

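View pics/top0.png

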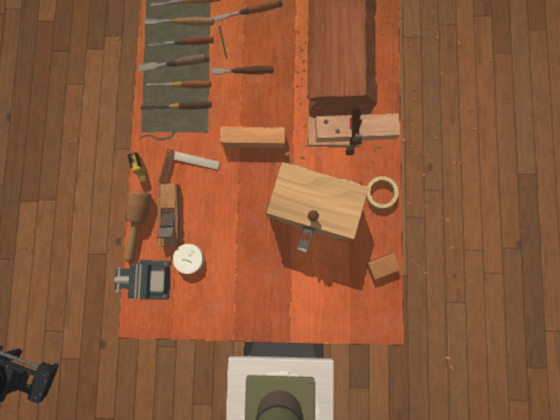

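The top view shows the case lid around (318,200), the knob at (313,215), and the latch at (305,240). In the scene view the knob is at (299,207) and the latch roll at about (262,248). I'll zoom in for corners.

Run:
```python
import cv2,numpy as np
t=cv2.imread('pics/top0.png')[150:270,250:410]; s=cv2.imread('pics/scene0.png')[150:310,230:400]
cv2.imwrite('pics/tz.png',cv2.resize(t,None,fx=5,fy=5,interpolation=2)); cv2.imwrite('pics/sz.png',cv2.resize(s,None,fx=3.7,fy=3.7,interpolation=2))
```

```text
(no output)
```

View pics/tz.png

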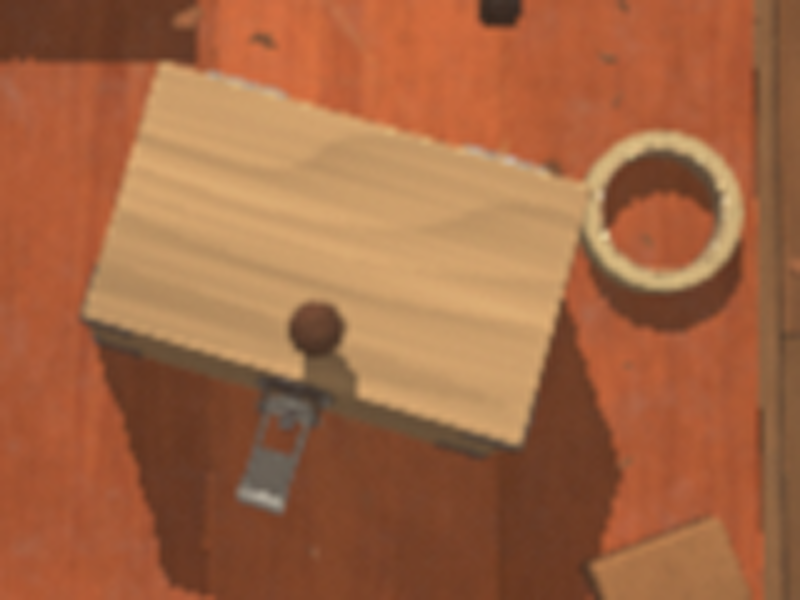

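View pics/sz.png

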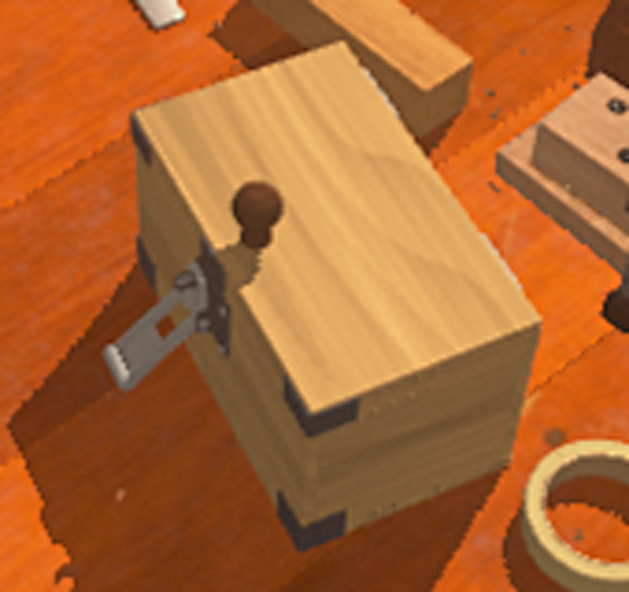

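```bash
cat >> h.py <<'E'
def case():
    c=np.load('case.npy'); return c[:2],c[2]
def W(p):
    o,a=case(); return np.r_[o+R.from_euler('z',a).as_matrix()[:2,:2]@np.array(p[:2]),p[2]]
E
python3 - <<'E'
from h import *
i=arm.camera_info('top'); j=arm.camera_info('scene')
T=[(165,63),(588,185),(520,445),(85,318)]; S=[(342,42),(540,320),(312,412),(133,113)]
A=np.array([plane(i,250+u/5,150+v/5,.155) for u,v in T]);B=np.array([plane(j,230+u/3.7,150+v/3.7,.155) for u,v in S])
# scene order: back-left, back-right, front-right, front-left
for X in (A,B):
    print(X.round(4)); print([np.linalg.norm(X[k]-X[k-1]).round(4) for k in range(4)])
    f=(X[2]+X[3])/2;b=(X[0]+X[1])/2; d1=b-f; d2=(X[0]+X[3]-X[1]-X[2])/2
    print('centre',X.mean(0),np.arctan2(d1[1],d1[0]),np.arctan2(-d2[0],d2[1]))
print('knob top', plane(i,250+316/5,150+327/5,.183),'scene',plane(j,230+257/3.7,150+207/3.7,.183))
print('tip',plane(i,250+262/5,150+500/5,.078),plane(j,230+118/3.7,150+366/3.7,.078))
E
```

```text
[[ 7.171e-01  7.000e-04  1.550e-01]
 [ 6.523e-01 -2.341e-01  1.550e-01]
 [ 5.085e-01 -1.968e-01  1.550e-01]
 [ 5.732e-01  4.160e-02  1.550e-01]]
[np.float64(0.1496), np.float64(0.2435), np.float64(0.1486), np.float64(0.2471)]
centre [ 0.61276029 -0.09715126  0.155     ] -0.2654189148807626 -0.2671089215119078
[[ 0.7159  0.0009  0.155 ]
 [ 0.6494 -0.2356  0.155 ]
 [ 0.508  -0.1973  0.155 ]
 [ 0.5735  0.0407  0.155 ]]
[np.float64(0.1478), np.float64(0.2457), np.float64(0.1464), np.float64(0.2469)]
centre [ 0.6116985  -0.09781926  0.155     ] -0.2683190514039059 -0.2712004243062752
knob top [ 0.56792848 -0.08370099  0.183     ] scene [ 0.56626799 -0.08467143  0.183     ]
tip [ 0.47653556 -0.05959762  0.078     ] [ 0.47665728 -0.06031435  0.078     ]
```

```bash
cat >> h.py <<'E'
def need(g,yaw=np.pi-0.268,s=None):
    "grasp point target -> tool-frame units from measured pose"
    s=s or arm.sense(); M=R.from_euler('xyz',s['orientation']).as_matrix()
    t=np.array(g)+[0,0,.147]; d=M.T@(t-s['tcp_pos'])/.025
    dy=(yaw-s['orientation'][2]+np.pi)%(2*np.pi)-np.pi
    return d.round(2), round(-np.degrees(dy)/6,2)
def st():
    s=arm.sense(); print('t',s['clock'],'grasp',(s['tcp_pos']-[0,0,.147]).round(4),'ori',s['orientation'].round(3),'F',s['force'].round(1),'w',round(s['width'],4)); return s
E
python3 - <<'E'
from h import *
np.save('case.npy',[.612,-.0975,-.268])
s=st()
print(need([.45,.35,.258])); print(need([.478,.1,.258])); print(W([-.139,0,.074]),W([-.048,0,.183]))
j=arm.camera_info('scene');i=arm.camera_info('top')
print(proj(i,W([-.139,0,.074])),proj(j,W([-.139,0,.074])))
E
```

```text
t 0.15 grasp [0.194  0.5939 0.2571] ori [-3.14   0.     2.826] F [ 0.1 -0.1  1. ] w 0.0877
(array([-12.76,  -6.09,  -0.03]), np.float64(-0.46))
(array([-1.693e+01, -1.525e+01, -1.000e-02]), np.float64(-0.46))
[ 0.47796196 -0.06069233  0.074     ] [ 0.56571348 -0.08478944  0.183     ]
[302.73971555 249.53100864] [262.51449054 249.71823943]
```

Call:
{"name": "play_rows", "arguments": {"series": [{"linear": [-1.3, -0.6, 0], "yaw": -0.2}, {"linear": [-2.6, -1.2, 0], "yaw": -0.46}, {"linear": [-3.9, -1.8, 0], "yaw": -0.46}, {"linear": [-5.2, -2.5, 0], "yaw": -0.46}, {"linear": [-6.4, -3.0, 0], "yaw": -0.46}], "gripper": -1}}

```text
clock: 0.57
tcp_pos: [0.3242, 0.4709, 0.4045]
orientation: [-3.14, 0.0, 2.873]
force: [-0.2, 0.3, 0.0]
width: 0.0883
```

```bash
python3 -c "
from h import *
st();print(need([.45,.35,.258]));print(need([.478,-.061,.258]))"
```

```text
t 0.5667 grasp [0.3242 0.4709 0.2575] ori [-3.14   0.     2.873] F [-0.2  0.3  0. ] w 0.0883
(array([-6.13, -3.33, -0.01]), np.float64(-0.0))
(array([-11.57, -18.88,   0.02]), np.float64(-0.0))
```

Call:
{"name": "play_rows", "arguments": {"series": [{"linear": [-1.2, -1.0, 0], "yaw": 0}, {"linear": [-2.4, -2.0, 0], "yaw": 0}, {"linear": [-3.6, -3.1, 0], "yaw": 0}, {"linear": [-4.8, -4.2, 0], "yaw": 0}, {"linear": [-5.8, -5.4, 0], "yaw": 0}]}}

```text
clock: 0.98
tcp_pos: [0.4285, 0.3027, 0.4046]
orientation: [3.141, 0.001, 2.873]
force: [0.4, 0.8, 0.2]
width: 0.088
```

Call:
{"name": "play_rows", "arguments": {"series": [{"linear": [-0.8, -1.4, 0], "yaw": 0}, {"linear": [-1.6, -2.8, 0], "yaw": 0}, {"linear": [-2.4, -4.1, 0], "yaw": 0}, {"linear": [-3.2, -5.5, 0], "yaw": 0}, {"linear": [-3.9, -6.7, 0], "yaw": 0}]}}

```text
clock: 1.4
tcp_pos: [0.477, 0.1144, 0.4046]
orientation: [-3.141, -0.0, 2.873]
force: [0.6, -0.5, 0.4]
width: 0.0883
```

```bash
python3 -c "
from h import *
st();print(need([.478,-.061,.258]))"
```

```text
t 1.4 grasp [0.477  0.1144 0.2576] ori [-3.141 -0.     2.873] F [ 0.6 -0.5  0.4] w 0.0883
(array([-1.9 , -6.75, -0.01]), np.float64(-0.01))
```

Call:
{"name": "play_rows", "arguments": {"series": [{"linear": [-0.4, -1.4, 0], "yaw": 0}, {"linear": [-0.8, -2.8, 0], "yaw": 0}, {"linear": [-1.2, -4.2, 0], "yaw": 0}, {"linear": [-1.6, -5.6, 0], "yaw": 0}, {"linear": [-1.9, -6.75, 0], "yaw": 0}]}}

```text
clock: 1.82
tcp_pos: [0.4776, -0.061, 0.4045]
orientation: [-3.141, -0.0, 2.872]
force: [0.7, 0.4, -0.4]
width: 0.0883
```

```bash
python3 -c "
from h import *
st();print(need(W([-.139,0,.074])))
snap('wrist','w1.png');i=arm.camera_info('wrist')
print(proj(i,W([-.139,0,.074])),proj(i,W([-.048,0,.183])))"
```

```text
t 1.8167 grasp [ 0.4776 -0.061   0.2575] ori [-3.141 -0.     2.872] F [ 0.7  0.4 -0.4] w 0.0883
(array([-0.01,  0.02,  7.34]), np.float64(-0.02))
[287.67426039 188.55677365] [290.71661099 333.89788648]
```

View pics/w1.png

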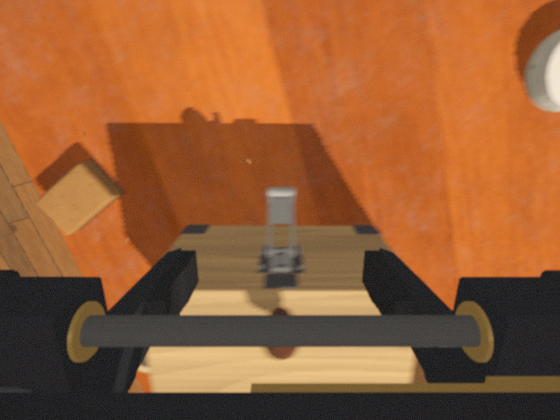

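```bash
python3 -c "
from h import *
s=arm.sense();i=arm.camera_info('wrist');M=R.from_euler('xyz',s['orientation']).as_matrix()
print(i['origin'],i['orientation']);print(M.T@(i['origin']-s['tcp_pos']),R.from_matrix(M.T@rot(i)).as_euler('xyz'))"
```

```text
[ 0.40251893 -0.04606022  0.38394359] [2.83595633 0.00477578 1.29223304]
[ 0.07747461 -0.00010501  0.02030096] [-3.05960180e-01  1.33880270e-03  1.57087822e+00]
```

```bash
python3 -c "
from h import *
s=st();i=arm.camera_info('wrist')
print(s['orientation'],proj(i,W([-.139,0,.074])),proj(i,W([-.048,0,.183])));snap('wrist','w2.png')
s=st();i=arm.camera_info('wrist')
print(s['orientation'],proj(i,W([-.139,0,.074])),proj(i,W([-.048,0,.183])))
print(need(W([-.139,0,.074])))
"
```

```text
t 1.8667 grasp [ 0.4771 -0.0671  0.2572] ori [-3.135 -0.     2.863] F [-0.7 -4.  -0.1] w 0.088
[-3.13547809e+00 -3.24352835e-04  2.86310972e+00] [287.67426039 188.55677365] [290.71661099 333.89788648]
t 1.9167 grasp [ 0.4773 -0.0639  0.2573] ori [-3.138 -0.     2.864] F [-1.   0.4 -1.1] w 0.0882
[-3.13786420e+00 -4.97394664e-04  2.86383347e+00] [283.89382889 189.27661136] [285.98254265 334.65998127]
(array([0.01, 0.16, 7.33]), np.float64(-0.09))
```

The 6 px offset in the wrist view came from the arm overshooting; the predictions converge as it settles. I'll descend around the roll.

Call:
{"name": "play_rows", "arguments": {"series": [{"linear": [0, 0, 0], "yaw": 0}, {"linear": [0, 0, 1], "yaw": 0}, {"linear": [0, 0, 2], "yaw": 0}, {"linear": [0, 0, 3], "yaw": 0}, {"linear": [0, 0, 4], "yaw": 0}]}}

```text
clock: 2.33
tcp_pos: [0.4782, -0.056, 0.3039]
orientation: [3.14, 0.001, 2.877]
force: [1.1, 0.1, -0.8]
width: 0.0882
```

```bash
python3 -c "
from h import *
snap('wrist','w3.png')
st();i=arm.camera_info('wrist')
print(need(W([-.139,0,.074])))
print(proj(i,W([-.139,0,.074])),proj(i,W([-.048,0,.183])))"
```

```text
t 2.3833 grasp [ 0.477  -0.0558  0.1532] ori [ 3.141 -0.006  2.878] F [ 0.7  0.4 -3.2] w 0.0879
(array([-0.11, -0.18,  3.17]), np.float64(0.04))
[273.30808309 229.45591861] [269.40311036 495.67432853]
```

View pics/w3.png

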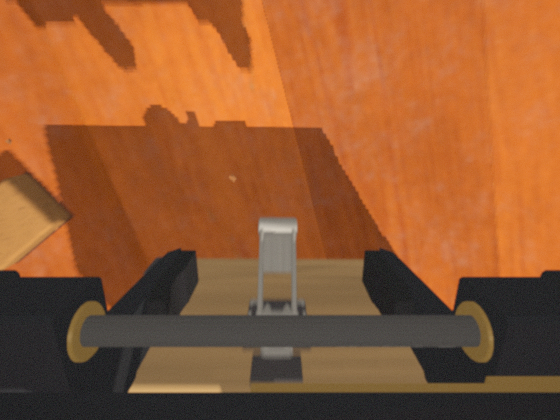

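The roll is at about (277,228), as predicted, between the fingers. I'll continue down and let it settle.

Call:
{"name": "play_rows", "arguments": {"series": [{"linear": [0, 0, 0.6], "yaw": 0}, {"linear": [0, 0, 1.3], "yaw": 0}, {"linear": [0, 0, 2.0], "yaw": 0}, {"linear": [0, 0, 2.7], "yaw": 0}, {"linear": [0, 0, 3.2], "yaw": 0}]}}

```text
clock: 2.8
tcp_pos: [0.4783, -0.0562, 0.2241]
orientation: [3.14, -0.0, 2.877]
force: [-0.2, -0.0, 0.6]
width: 0.0878
```

Call:
{"name": "play_rows", "arguments": {"series": [{"linear": [0, 0, 0], "yaw": 0}, {"linear": [0, 0, 0], "yaw": 0}, {"linear": [0, 0, 0], "yaw": 0}, {"linear": [0, 0, 0], "yaw": 0}, {"linear": [0, 0, 0], "yaw": 0}]}}

```text
clock: 3.22
tcp_pos: [0.4783, -0.0579, 0.2256]
orientation: [3.141, 0.002, 2.874]
force: [0.5, 0.3, 0.4]
width: 0.0879
```

```bash
python3 -c "
from h import *
snap('wrist','w4.png');snap('scene','s4.png')
st();i=arm.camera_info('wrist')
print(need(W([-.139,0,.074])))
print(proj(i,W([-.139,0,.074])),proj(i,W([-.139,0,.081])))"
```

```text
t 3.3167 grasp [ 0.4781 -0.0581  0.0784] ori [3.141e+00 1.000e-03 2.874e+00] F [-0.3 -0.1  0.8] w 0.0881
(array([-0.02, -0.1 ,  0.17]), np.float64(0.0))
[274.24221652 279.87686819] [274.00617657 287.83724448]
```

View pics/w4.png

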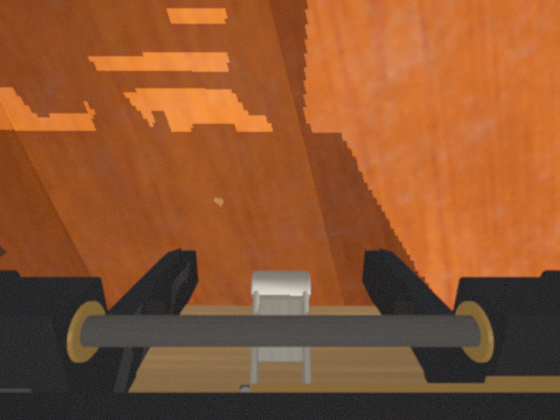

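View pics/s4.png

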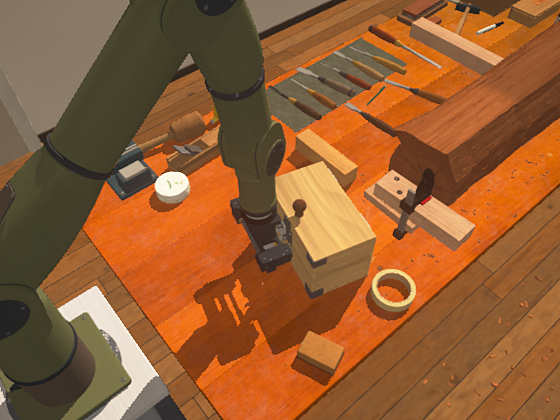

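Roll at (281,283), centred between the fingers and within 3 mm of the fixed-camera estimate. I'll lower a bit and close.

Call:
{"name": "play_rows", "arguments": {"series": [{"linear": [0, 0, 0.17], "yaw": 0}, {"linear": [0, 0, 0.17], "yaw": 0}, {"linear": [0, 0, 0.17], "yaw": 0}, {"linear": [0, 0, 0.17], "yaw": 0}, {"linear": [0, 0, 0.17], "yaw": 0}], "gripper": 1}}

```text
clock: 3.73
tcp_pos: [0.4779, -0.058, 0.2204]
orientation: [3.142, -0.0, 2.874]
force: [0.5, 0.3, 0.8]
width: 0.0568
```

Call:
{"name": "play_rows", "arguments": {"series": [{"linear": [0, 0, 0], "yaw": 0}, {"linear": [0, 0, 0], "yaw": 0}, {"linear": [0, 0, 0], "yaw": 0}, {"linear": [0, 0, 0], "yaw": 0}, {"linear": [0, 0, 0], "yaw": 0}]}}

```text
clock: 4.15
tcp_pos: [0.4781, -0.0576, 0.2204]
orientation: [3.141, 0.0, 2.874]
force: [0.7, 1.2, 0.3]
width: 0.0271
```

```bash
python3 -c "
from h import *
s=st()
for th in np.arange(0,1.61,.1):
    a=th-np.arctan2(40,48);r=np.hypot(.048,.04)
    print(round(th,2),'x %.2f z %.2f'%((r*np.cos(a)-.048)/.025,-(r*np.sin(a)+.04)/.025))
"
```

```text
t 4.15 grasp [ 0.4781 -0.0576  0.0734] ori [3.141 0.    2.874] F [0.7 1.2 0.3] w 0.0271
0.0 x 0.00 z -0.00
0.1 x 0.15 z -0.20
0.2 x 0.28 z -0.41
0.3 x 0.39 z -0.64
0.4 x 0.47 z -0.87
0.5 x 0.53 z -1.12
0.6 x 0.57 z -1.36
0.7 x 0.58 z -1.61
0.8 x 0.57 z -1.86
0.9 x 0.53 z -2.11
1.0 x 0.46 z -2.35
1.1 x 0.38 z -2.59
1.2 x 0.27 z -2.81
1.3 x 0.14 z -3.02
1.4 x -0.02 z -3.22
1.5 x -0.19 z -3.40
1.6 x -0.38 z -3.57
```

Gripped (27 mm opening). Swinging the tip along its arc.

Call:
{"name": "play_rows", "arguments": {"series": [{"linear": [0.07, 0, -0.1], "yaw": 0}, {"linear": [0.15, 0, -0.2], "yaw": 0}, {"linear": [0.28, 0, -0.41], "yaw": 0}, {"linear": [0.39, 0, -0.64], "yaw": 0}, {"linear": [0.47, 0, -0.87], "yaw": 0}]}}

```text
clock: 4.57
tcp_pos: [0.4663, -0.0544, 0.2424]
orientation: [3.141, -0.001, 2.875]
force: [3.1, 2.3, -10.8]
width: 0.027
```

Call:
{"name": "play_rows", "arguments": {"series": [{"linear": [0.06, 0, -0.25], "yaw": 0}, {"linear": [0.1, 0, -0.49], "yaw": 0}, {"linear": [0.11, 0, -0.74], "yaw": 0}, {"linear": [0.1, 0, -0.99], "yaw": 0}, {"linear": [0.06, 0, -1.24], "yaw": 0}]}}

```text
clock: 4.98
tcp_pos: [0.4639, -0.0537, 0.274]
orientation: [3.141, -0.003, 2.875]
force: [-1.2, 5.5, -4.3]
width: 0.0273
```

Call:
{"name": "play_rows", "arguments": {"series": [{"linear": [-0.07, 0, -0.24], "yaw": 0}, {"linear": [-0.15, 0, -0.48], "yaw": 0}, {"linear": [-0.26, 0, -0.7], "yaw": 0}, {"linear": [-0.39, 0, -0.91], "yaw": 0}, {"linear": [-0.55, 0, -1.11], "yaw": 0}]}}

```text
clock: 5.4
tcp_pos: [0.4761, -0.057, 0.3018]
orientation: [-3.141, -0.006, 2.875]
force: [-4.7, 7.6, -3.5]
width: 0.0277
```

```bash
python3 -c "
from h import *
snap('scene','s5.png');s=st()
o,a=case();d=s['tcp_pos'][:2]-o;c=R.from_euler('z',-a).as_matrix()[:2,:2]@d;print('case xy',c)
z=s['tcp_pos'][2]-.147;print('theta',np.arctan2(z-.114,-.091-c[0])+np.arctan2(40,48))
"
```

```text
t 5.45 grasp [ 0.4766 -0.0571  0.1555] ori [-3.141 -0.005  2.875] F [-5.6  7.3  3.2] w 0.0276
case xy [-0.14125014  0.00308542]
theta 1.3852494845378218
```

View pics/s5.png

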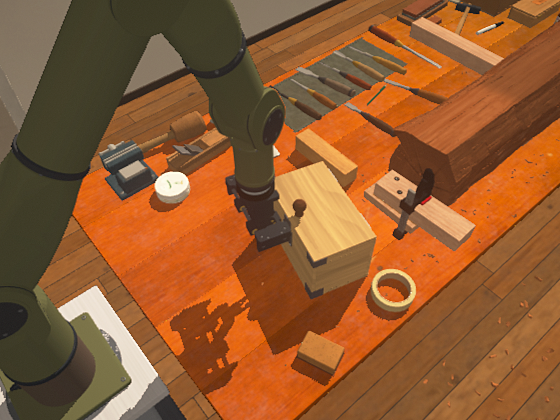

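The gripper is still on the raised tip at about (262,235), with the latch near 1.4 rad. I'll take it a bit further and release.

Call:
{"name": "play_rows", "arguments": {"series": [{"linear": [-0.1, 0, -0.12], "yaw": 0}, {"linear": [-0.2, 0, -0.22], "yaw": 0}, {"linear": [-0.3, 0, -0.32], "yaw": 0}, {"linear": [-0.32, 0, -0.34], "yaw": 0}, {"linear": [-0.32, 0, -0.34], "yaw": 0}]}}

```text
clock: 5.87
tcp_pos: [0.4837, -0.0591, 0.3103]
orientation: [-3.141, -0.006, 2.875]
force: [-4.7, 6.5, 1.9]
width: 0.0278
```

Call:
{"name": "play_rows", "arguments": {"series": [{"linear": [0, 0, 0], "yaw": 0}, {"linear": [0, 0, 0], "yaw": 0}, {"linear": [0, 0, 0], "yaw": 0}, {"linear": [0, 0, 0], "yaw": 0}, {"linear": [0, 0, 0], "yaw": 0}], "gripper": -1}}

```text
clock: 6.28
tcp_pos: [0.4863, -0.0609, 0.3098]
orientation: [-3.141, 0.001, 2.873]
force: [0.1, 0.3, 0.1]
width: 0.0586
```

Call:
{"name": "play_rows", "arguments": {"series": [{"linear": [0, 0, 0], "yaw": 0}, {"linear": [0, 0, 0], "yaw": 0}, {"linear": [0, 0, -0.2], "yaw": 0}, {"linear": [0, 0, -0.7], "yaw": 0}, {"linear": [0, 0, -1.4], "yaw": 0}]}}

```text
clock: 6.7
tcp_pos: [0.4857, -0.0602, 0.3442]
orientation: [-3.141, -0.003, 2.874]
force: [-0.5, -0.1, -0.5]
width: 0.0875
```

Call:
{"name": "play_rows", "arguments": {"series": [{"linear": [0, 0, -0.7], "yaw": 0}, {"linear": [0, 0, -1.4], "yaw": 0}, {"linear": [0, 0, -2], "yaw": 0}, {"linear": [0, 0, -2.4], "yaw": 0}, {"linear": [0, 0, -2.4], "yaw": 0}]}}

```text
clock: 7.12
tcp_pos: [0.4867, -0.0602, 0.4066]
orientation: [3.141, 0.004, 2.874]
force: [0.5, -0.6, 0.1]
width: 0.0877
```

```bash
python3 -c "
from h import *
snap('wrist','w6.png');st();i=arm.camera_info('wrist')
a=1.6-np.arctan2(40,48);r=.0625
print('tip1.6',proj(i,W([-.091-r*np.cos(a),0.002,.114+r*np.sin(a)])),'knob',proj(i,W([-.048,0.002,.183])))
print(need(W([-.048,.002,.183])))"
```

```text
t 7.1667 grasp [ 0.4864 -0.0603  0.2584] ori [3.141e+00 2.000e-03 2.874e+00] F [-0.6 -0.2 -0.2] w 0.088
tip1.6 [278.68060189 218.31207866] knob [278.74296732 324.60454702]
(array([-3.31, -0.03,  3.02]), np.float64(0.0))
```

View pics/w6.png

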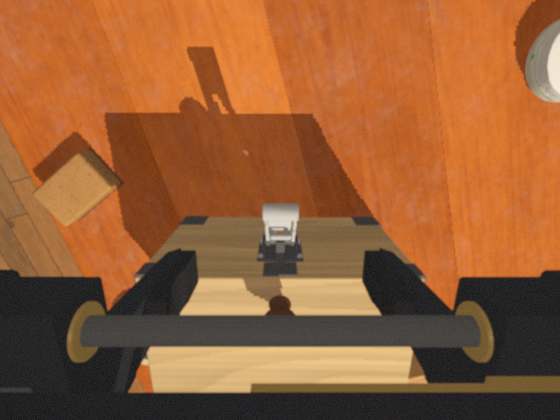

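The latch roll is now at (280,213), about where 1.6 rad predicts, so the latch is open. Next is the knob.

Call:
{"name": "play_rows", "arguments": {"series": [{"linear": [-0.8, 0, 0], "yaw": 0}, {"linear": [-1.6, 0, 0], "yaw": 0}, {"linear": [-2.5, 0, 0], "yaw": 0}, {"linear": [-3.3, 0, 0], "yaw": 0}, {"linear": [-3.3, 0, 0], "yaw": 0}]}}

```text
clock: 7.58
tcp_pos: [0.5684, -0.0832, 0.4033]
orientation: [3.141, 0.002, 2.872]
force: [0.4, -0.4, -0.7]
width: 0.088
```

Call:
{"name": "play_rows", "arguments": {"series": [{"linear": [0, 0, 0], "yaw": 0}, {"linear": [0, 0, 0.3], "yaw": 0}, {"linear": [0, 0, 0.7], "yaw": 0}, {"linear": [0, 0, 1.1], "yaw": 0}, {"linear": [0, 0, 1.4], "yaw": 0}]}}

```text
clock: 8.0
tcp_pos: [0.5647, -0.0819, 0.3678]
orientation: [-3.141, -0.002, 2.874]
force: [0.5, -0.4, 0.1]
width: 0.0883
```

```bash
python3 -c "
from h import *
snap('wrist','w7.png');snap('scene','s7.png');st();i=arm.camera_info('wrist')
print('knob',proj(i,W([-.048,0.002,.183])))
print(need(W([-.048,.002,.183])))"
```

```text
t 8.1 grasp [ 0.5647 -0.082   0.2206] ori [-3.141 -0.004  2.874] F [-0.9  0.6  0.6] w 0.0878
knob [279.16679139 253.41243421]
(array([-0.07, -0.02,  1.5 ]), np.float64(0.01))
```

View pics/w7.png

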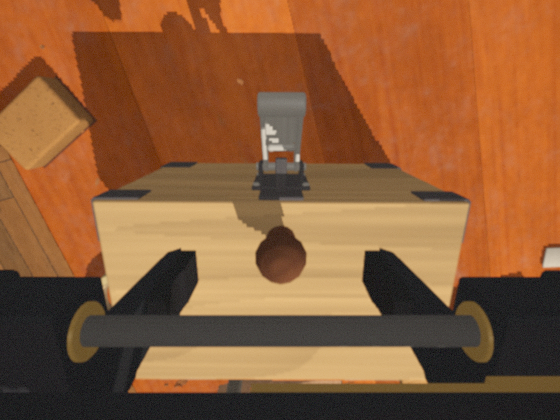

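View pics/s7.png

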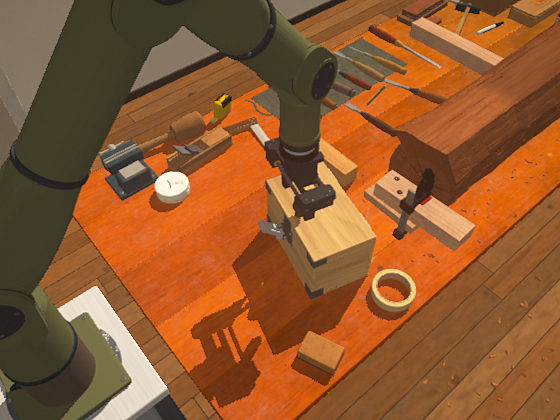

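```bash
python3 -c "
from h import *
i=arm.camera_info('wrist');j=arm.camera_info('scene')
for th in [.9,1.1,1.2,1.3,1.4,1.5,1.6]:
  a=th-np.arctan2(40,48);r=.0625;p=W([-.091-r*np.cos(a),0.002,.114+r*np.sin(a)])
  print(th,proj(i,p),proj(j,p))"
```

```text
0.9 [279.31812346  73.16800554] [255.6673286  237.44143286]
1.1 [279.29639364  77.31587959] [256.98076598 233.62641996]
1.2 [279.28492963  81.14563407] [258.02299003 231.65333446]
1.3 [279.27328659  86.18223015] [259.31143007 229.66476578]
1.4 [279.26166341  92.41594736] [260.83401617 227.6827038 ]
1.5 [279.25028059  99.80156924] [262.57557165 225.72942705]
1.6 [279.23937285 108.25524135] [264.51795286 223.82717596]
```

The roll at (282,104) corresponds to about 1.55 rad, and the knob at (281,255) is centred. Descending and gripping.

Call:
{"name": "play_rows", "arguments": {"series": [{"linear": [-0.03, 0, 0.3], "yaw": 0}, {"linear": [-0.05, 0, 0.7], "yaw": 0}, {"linear": [-0.05, 0, 1.1], "yaw": 0}, {"linear": [-0.05, 0, 1.5], "yaw": 0}, {"linear": [-0.05, 0, 1.5], "yaw": 0}]}}

```text
clock: 8.52
tcp_pos: [0.5661, -0.0824, 0.3295]
orientation: [-3.141, -0.004, 2.874]
force: [-0.3, -0.6, -0.3]
width: 0.088
```

Call:
{"name": "play_rows", "arguments": {"series": [{"linear": [0, 0, 0], "yaw": 0}, {"linear": [0, 0, 0], "yaw": 0}, {"linear": [0, 0, 0], "yaw": 0}, {"linear": [0, 0, 0], "yaw": 0}, {"linear": [0, 0, 0], "yaw": 0}], "gripper": 1}}

```text
clock: 8.93
tcp_pos: [0.5671, -0.0824, 0.3324]
orientation: [3.141, 0.001, 2.874]
force: [0.1, 0.0, 0.7]
width: 0.0569
```

Call:
{"name": "play_rows", "arguments": {"series": [{"linear": [0, 0, 0], "yaw": 0}, {"linear": [0, 0, 0], "yaw": 0}, {"linear": [0, 0, 0], "yaw": 0}, {"linear": [0, 0, 0], "yaw": 0}, {"linear": [0, 0, 0], "yaw": 0}]}}

```text
clock: 9.35
tcp_pos: [0.5669, -0.0823, 0.3321]
orientation: [3.141, 0.0, 2.874]
force: [-0.7, 0.0, 1.3]
width: 0.0289
```

```bash
python3 -c "
from h import *
s=st();print(need(W([-.048,.002,.183])))
r=np.hypot(.123,.053);a0=np.arctan2(.053,-.123)
P=lambda f:(-(r*np.cos(a0-f)+.123)/.025, -(r*np.sin(a0-f)-.053)/.025)
F=np.arange(0,1.66,.08)
for k in range(0,len(F)-1,5):
  b=P(F[k]);print([ (round(F[m],2),round(P(F[m])[0]-b[0],2),round(P(F[m])[1]-b[1],2)) for m in range(k+1,min(k+6,len(F)))])
"
```

```text
t 9.35 grasp [ 0.5669 -0.0823  0.1851] ori [3.141 0.    2.874] F [-0.7  0.   1.3] w 0.0289
(array([ 0.02, -0.03,  0.08]), np.float64(0.01))
[(np.float64(0.08), np.float64(-0.19), np.float64(-0.39)), (np.float64(0.16), np.float64(-0.4), np.float64(-0.76)), (np.float64(0.24), np.float64(-0.64), np.float64(-1.11)), (np.float64(0.32), np.float64(-0.92), np.float64(-1.44)), (np.float64(0.4), np.float64(-1.21), np.float64(-1.75))]
[(np.float64(0.48), np.float64(-0.32), np.float64(-0.28)), (np.float64(0.56), np.float64(-0.66), np.float64(-0.54)), (np.float64(0.64), np.float64(-1.03), np.float64(-0.77)), (np.float64(0.72), np.float64(-1.41), np.float64(-0.97)), (np.float64(0.8), np.float64(-1.8), np.float64(-1.14))]
[(np.float64(0.88), np.float64(-0.41), np.float64(-0.14)), (np.float64(0.96), np.float64(-0.82), np.float64(-0.24)), (np.float64(1.04), np.float64(-1.24), np.float64(-0.31)), (np.float64(1.12), np.float64(-1.67), np.float64(-0.35)), (np.float64(1.2), np.float64(-2.1), np.float64(-0.35))]
[(np.float64(1.28), np.float64(-0.43), np.float64(0.03)), (np.float64(1.36), np.float64(-0.85), np.float64(0.1)), (np.float64(1.44), np.float64(-1.27), np.float64(0.2)), (np.float64(1.52), np.float64(-1.67), np.float64(0.33)), (np.float64(1.6), np.float64(-2.07), np.float64(0.5))]
```

Call:
{"name": "play_rows", "arguments": {"series": [{"linear": [0, 0, 0], "yaw": 0}, {"linear": [0, 0, 0], "yaw": 0}, {"linear": [-0.05, 0, -0.1], "yaw": 0}, {"linear": [-0.1, 0, -0.2], "yaw": 0}, {"linear": [-0.19, 0, -0.39], "yaw": 0}]}}

```text
clock: 9.77
tcp_pos: [0.5712, -0.0834, 0.3409]
orientation: [3.141, -0.002, 2.874]
force: [1.3, 0.3, -7.3]
width: 0.0285
```

```bash
python3 -c "
from h import *
snap('scene','s8.png');s=st()
im=cv2.imread('pics/s8.png')[130:310,220:400];cv2.imwrite('pics/s8z.png',cv2.resize(im,None,fx=3,fy=3,interpolation=2))"
```

```text
t 9.8167 grasp [ 0.5717 -0.0836  0.1951] ori [ 3.141e+00 -1.000e-03  2.874e+00] F [-0.9  2.  -4.3] w 0.0288
```

View pics/s8z.png

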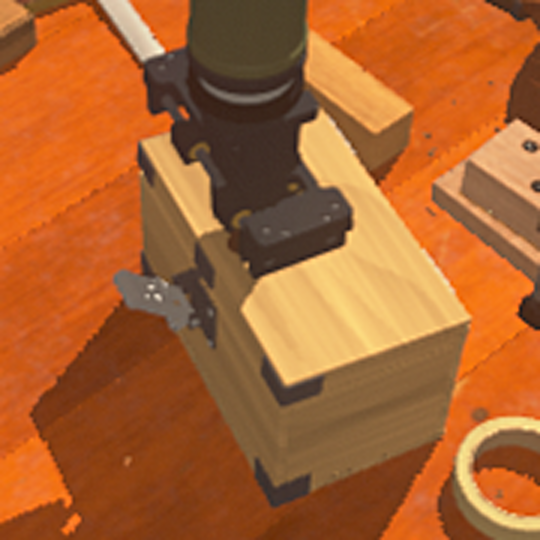

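Force is about 5–7 N, which matches lifting, and the latch is clear on the front. Continuing the arc.

Call:
{"name": "play_rows", "arguments": {"series": [{"linear": [-0.1, 0, -0.19], "yaw": 0}, {"linear": [-0.21, 0, -0.37], "yaw": 0}, {"linear": [-0.45, 0, -0.72], "yaw": 0}, {"linear": [-0.73, 0, -1.05], "yaw": 0}, {"linear": [-1.02, 0, -1.36], "yaw": 0}]}}

```text
clock: 10.23
tcp_pos: [0.5959, -0.0903, 0.376]
orientation: [-3.141, -0.002, 2.874]
force: [1.1, 1.7, -9.5]
width: 0.0289
```

```bash
cat >> h.py <<'E'
def lid():
    s=st();o,a=case();c=R.from_euler('z',-a).as_matrix()[:2,:2]@(s['tcp_pos'][:2]-o)
    x,z=c[0]-.075,s['tcp_pos'][2]-.147-.13
    print('case y',c[1],'r',np.hypot(x,z),'(.134) phi',np.arctan2(.053,-.123)-np.arctan2(z,x))
E
python3 -c "
from h import *
snap('scene','s9.png');lid()
im=cv2.imread('pics/s9.png')[130:310,220:400];cv2.imwrite('pics/s9z.png',cv2.resize(im,None,fx=3,fy=3,interpolation=2))"
```

```text
t 10.2833 grasp [ 0.5972 -0.0907  0.2306] ori [3.141e+00 1.000e-03 2.873e+00] F [-2.   1.9  2.1] w 0.0284
case y 0.0025983452305161593 r 0.13566862659872628 (.134) phi 0.42834073268620854
```

View pics/s9z.png

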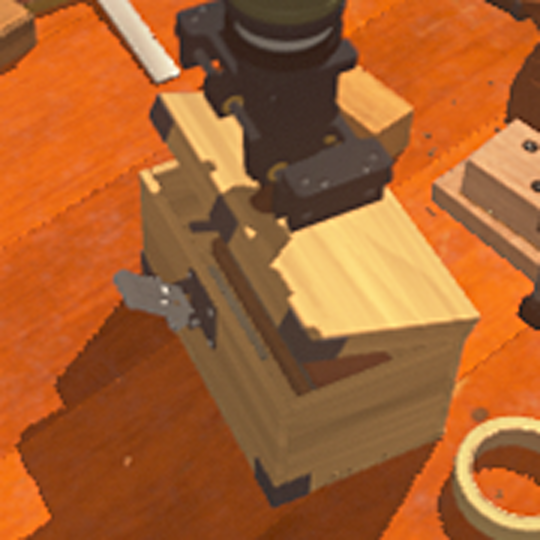

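The lid is rising, at about 0.4 rad. Continuing.

Call:
{"name": "play_rows", "arguments": {"series": [{"linear": [-0.32, 0, -0.28], "yaw": 0}, {"linear": [-0.66, 0, -0.54], "yaw": 0}, {"linear": [-1.03, 0, -0.77], "yaw": 0}, {"linear": [-1.41, 0, -0.97], "yaw": 0}, {"linear": [-1.8, 0, -1.14], "yaw": 0}]}}

```text
clock: 10.7
tcp_pos: [0.6384, -0.1021, 0.4044]
orientation: [-3.141, -0.005, 2.874]
force: [-2.6, 1.6, -3.4]
width: 0.0284
```

```bash
python3 -c "
from h import *
lid()"
```

```text
t 10.7 grasp [ 0.6384 -0.1021  0.2574] ori [-3.141 -0.005  2.874] F [-2.6  1.6 -3.4] w 0.0284
case y 0.0025526386676851176 r 0.1362374158394055 (.134) phi 0.801623703554617
```

Call:
{"name": "play_rows", "arguments": {"series": [{"linear": [-0.41, 0, -0.14], "yaw": 0}, {"linear": [-0.82, 0, -0.24], "yaw": 0}, {"linear": [-1.24, 0, -0.31], "yaw": 0}, {"linear": [-1.67, 0, -0.35], "yaw": 0}, {"linear": [-2.1, 0, -0.35], "yaw": 0}]}}

```text
clock: 11.12
tcp_pos: [0.6896, -0.1164, 0.4138]
orientation: [-3.141, -0.002, 2.874]
force: [-4.1, 2.1, 0.4]
width: 0.0282
```

```bash
python3 -c "
from h import *
lid();snap('scene','s10.png')
im=cv2.imread('pics/s10.png')[90:310,200:420];cv2.imwrite('pics/s10z.png',cv2.resize(im,None,fx=2.5,fy=2.5,interpolation=2))"
```

```text
t 11.1167 grasp [ 0.6896 -0.1164  0.2668] ori [-3.141e+00 -2.000e-03  2.874e+00] F [-4.1  2.1  0.4] w 0.0282
case y 0.0023524529556826056 r 0.13693272505709084 (.134) phi 1.1991972384184229
```

View pics/s10z.png

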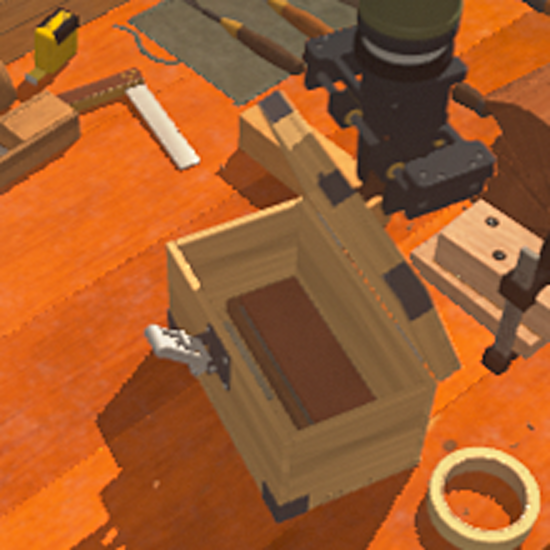

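The lid is around 1.2 rad and following the gripper. Last stretch to about 1.6.

Call:
{"name": "play_rows", "arguments": {"series": [{"linear": [-0.43, 0, 0.03], "yaw": 0}, {"linear": [-0.85, 0, 0.1], "yaw": 0}, {"linear": [-1.27, 0, 0.2], "yaw": 0}, {"linear": [-1.67, 0, 0.33], "yaw": 0}, {"linear": [-2.0, 0, 0.47], "yaw": 0}]}}

```text
clock: 11.58
tcp_pos: [0.7384, -0.13, 0.4023]
orientation: [-3.141, 0.001, 2.873]
force: [-2.4, 0.5, 1.2]
width: 0.0284
```

Call:
{"name": "play_rows", "arguments": {"series": [{"linear": [0, 0, 0], "yaw": 0}, {"linear": [0, 0, 0], "yaw": 0}, {"linear": [0, 0, 0], "yaw": 0}, {"linear": [0, 0, 0], "yaw": 0}, {"linear": [0, 0, 0], "yaw": 0}]}}

```text
clock: 12.0
tcp_pos: [0.7384, -0.13, 0.4021]
orientation: [-3.141, 0.002, 2.873]
force: [3.5, -2.0, 1.2]
width: 0.0285
```

```bash
python3 -c "
from h import *
lid();snap('scene','s11.png');snap('wrist','w11.png')
im=cv2.imread('pics/s11.png')[90:310,200:420];cv2.imwrite('pics/s11z.png',cv2.resize(im,None,fx=2.5,fy=2.5,interpolation=2))"
```

```text
t 12.0 grasp [ 0.7384 -0.13    0.2551] ori [-3.141e+00  2.000e-03  2.873e+00] F [ 3.5 -2.   1.2] w 0.0285
case y 0.002154877720103988 r 0.13686064708109466 (.134) phi 1.5813234829181035
```

View pics/s11z.png

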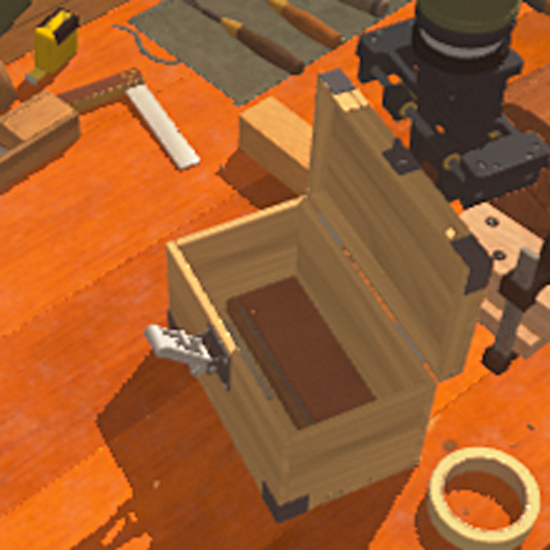

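View pics/w11.png

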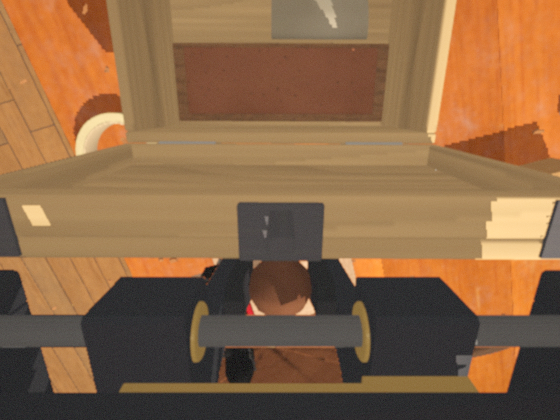

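The lid stands upright at about 1.58 rad, and in the wrist view the knob at (281,285) is between the fingers. Releasing and retreating upward.

Call:
{"name": "play_rows", "arguments": {"series": [{"linear": [0, 0, 0], "yaw": 0}, {"linear": [0, 0, 0], "yaw": 0}, {"linear": [0, 0, 0], "yaw": 0}, {"linear": [0, 0, 0], "yaw": 0}, {"linear": [0, 0, 0], "yaw": 0}], "gripper": -1}}

```text
clock: 12.52
tcp_pos: [0.7381, -0.1289, 0.4008]
orientation: [3.141, -0.002, 2.875]
force: [0.5, -0.7, -0.1]
width: 0.0594
```

Call:
{"name": "play_rows", "arguments": {"series": [{"linear": [0, 0, 0], "yaw": 0}, {"linear": [0, 0, 0], "yaw": 0}, {"linear": [0, 0, 0], "yaw": 0}, {"linear": [0, 0, -0.2], "yaw": 0}, {"linear": [0, 0, -0.5], "yaw": 0}]}}

```text
clock: 12.93
tcp_pos: [0.7381, -0.1294, 0.4133]
orientation: [-3.141, -0.002, 2.874]
force: [0.1, -0.4, -0.6]
width: 0.0879
```

Call:
{"name": "play_rows", "arguments": {"series": [{"linear": [0, 0, -0.4], "yaw": 0}, {"linear": [0, 0, -1], "yaw": 0}, {"linear": [0, 0, -1.6], "yaw": 0}, {"linear": [0, 0, -2.2], "yaw": 0}, {"linear": [0, 0, -2.8], "yaw": 0}]}}

```text
clock: 13.35
tcp_pos: [0.7383, -0.1294, 0.4859]
orientation: [3.141, 0.002, 2.874]
force: [0.0, 0.5, -0.1]
width: 0.0881
```

```bash
python3 -c "
from h import *
st();snap('scene','s12.png');snap('wrist','w12.png')
im=cv2.imread('pics/s12.png')[50:310,200:460];cv2.imwrite('pics/s12z.png',cv2.resize(im,None,fx=2.2,fy=2.2,interpolation=2))"
```

```text
t 13.35 grasp [ 0.7383 -0.1294  0.3389] ori [3.141e+00 2.000e-03 2.874e+00] F [ 0.   0.5 -0.1] w 0.0881
```

View pics/s12z.png

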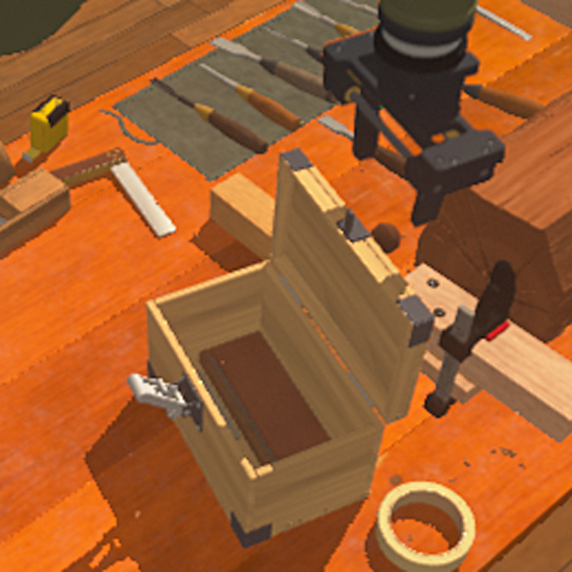

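View pics/w12.png

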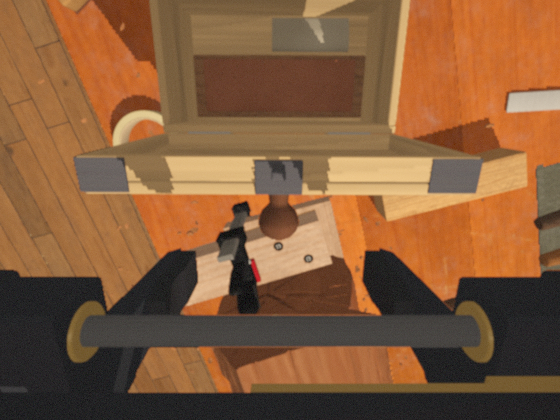

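Run:
```python
from h import *
im,i=snap('scene','s13.png'); 
i2=arm.camera_info('wrist')
r=np.hypot(.123,.053);a0=np.arctan2(.053,-.123)
for f in (1.45,1.57,1.65):
    p=W([.075+r*np.cos(a0-f),.002,.13+r*np.sin(a0-f)]);print(f,proj(i,p),proj(i2,p))
a=cv2.imread('pics/scene0.png').astype(int);b=cv2.imread('pics/s13.png').astype(int)
for n,(x,y,w,h) in dict(wax=(152,168,40,38),tape=(368,266,50,48),block=(295,328,52,52)).items():
    print(n,np.abs(a-b)[y:y+h,x:x+w].mean())
```

```text
1.45 [367.75443883 157.86279562] [278.21945174 199.11465956]
1.57 [373.54994824 157.53666835] [278.2710094  216.84703707]
1.65 [377.13624327 157.7085942 ] [278.30542661 226.85213481]
wax 13.211184210526316
tape 12.629305555555556
block 20.715483234714004
```

Run:
```python
import cv2,numpy as np
a=cv2.imread('pics/scene0.png');b=cv2.imread('pics/s13.png')
f=lambda m,x,y:cv2.resize(m[y:y+70,x:x+70],(260,260))
print(np.abs(a.astype(int)-b)[300:380,60:120].mean())
P=[(140,150),(358,255),(285,318)]
cv2.imwrite('pics/cmp.png',np.vstack([np.hstack([f(m,*p) for p in P]) for m in(a,b)]))
for (x,y) in P: print(cv2.phaseCorrelate(*[np.float32(cv2.cvtColor(m[y:y+70,x:x+70],6)) for m in (a,b)]))
```

```text
13.578541666666666
((-0.05922328394592569, 0.00758357019850564), 0.9816241971228594)
((-0.025362806395882842, 0.021360078422013373), 0.9936596623357431)
((-0.12887258492997944, 0.15399443832982485), 0.5247717317607667)
```

View pics/cmp.png

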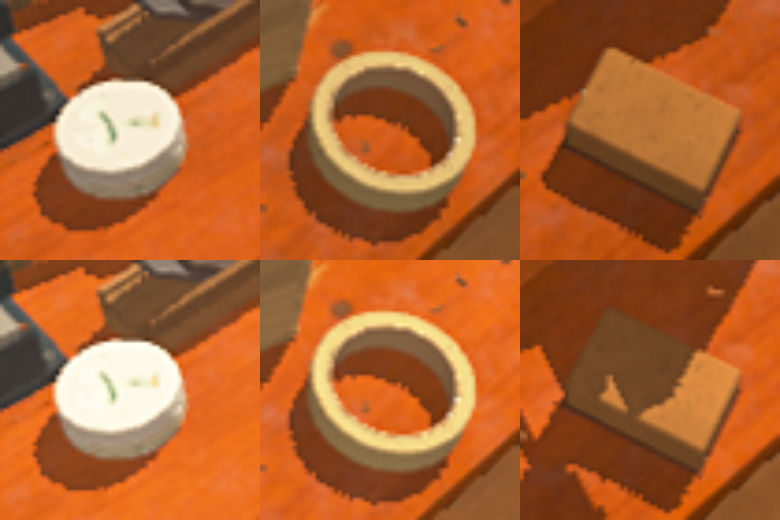

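All three bystanders are where they were; only shading and shadows changed.

```bash
python3 -c "
from h import *
st();print(arm.sign_off())"
```

```text
t 13.5 grasp [ 0.7386 -0.1294  0.339 ] ori [3.141 0.004 2.874] F [0.6 0.6 0.7] w 0.0881
the job is handed in; nothing more can be done
None
```

The whetstone case is open: the latch is flipped up and the lid is standing close to upright. I handed the job in at 13.5 s of the 54 s allowed.

- **Latch:** I pinched the roll and swung it over dead centre to about 1.55–1.6 rad, then let go. In the last pictures it was still standing open.
- **Lid:** I pinched the knob, carried it along its arc and released it. The scene and wrist cameras both put it at about 1.6 rad after release.
- **Clearance:** The open gripper ended well above the lid, touching nothing. The wrist force readings I saw stayed around 10 N.
- **Other things on the bench:** The wax pot, tape and sanding block are where they were; only the shadows on them changed. For the sanding block I relied on comparing pictures, because the arm's shadow made the automatic match weak.

Two readings were slightly off. The arm swayed about 5 mm after fast moves, so I let it settle before gripping. The gripper read about 28.5 mm on the 32 mm knob, but the grip held all the way.

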